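# Uncover a stud housing for its lens

## Robot

A 6-joint arm with a two-finger parallel gripper is mounted at the origin on a cart in front of the work surface, level with it; the furniture and walls round the work are solid. World frame = base frame: x ahead of the robot, y to its left, z up, the work surface at z = 0. Lengths are in mm, angles in rad, forces in N, time in s.
With the tool pointing down it reaches from about 400 to 925 mm from the base axis. Payload 12.5 kg.
Tool frame: the origin (TCP) lies midway between the tips of the shut fingers; the grasp point (between the pads) lies 19 mm behind it; z points along the fingers, y is the line along which they close (so a half turn about z gives the same grasp; the last joint's range is limited). The gripper opens to 95 mm and grips with 3 to 60 N. Pads are 20 mm wide; open, the fingers measure 119 mm over their backs; the gripper's body (75 mm by 180 mm) begins 59 mm behind the grasp point.
Start: joints at [-1.325, 0.491, 1.559, -0, 1.092, -0.106], TCP at [215.391, -586.731, 214.661] pointing down, gripper open.
Joint ranges: [-3.1, 3.1], [-0.84, 2.19], [0.05, 2.79], [-1.13, 4.28], [0.06, 2.93], [-2.69, 2.69]. Speed limits (rad/s): [2.22, 2.22, 2.79, 3.14, 3.14, 3.14].

## Interface

Orientations are given as [roll, pitch, yaw] about the fixed x, y, z axes, in that order (R = Rz(yaw) Ry(pitch) Rx(roll)).
In Python, from cell import env gives the robot as it stands.
- The arm moves only by the tool arm_command, never from a script. Its argument "targets" is a list of rows, each a list of 5 numbers: the shift along the tool's x, y, z in mm, then the turn about the tool's z in degrees, then the opening, from 0 (shut) to 1 (fully open). In form: [[tx, ty, tz, roll, fingers], ...]. A call has 1 to 5 rows; each row is the pose to reach, as a shift and turn from the pose commanded when the call began, along the tool's axes at that moment; what a row does not reach only later rows make up. A row lasts 1/10 s, in which the tool goes at most 50 mm and 8.59 degrees, less where a joint would pass 70% of its speed; a pose out of reach is approached as far as the arm can. A call with a gripper value outside its range is refused whole. The fingers move at their own pace and stop on an object; the grip force is fixed at half the most. Time passes only in rows, so rows that repeat a pose let the fingers close. It gives the time, the measured TCP pose, the force, the opening and the grip force at its end, in the units of the state.
- env.state(): the state, without advancing time (a new reading comes with each control period).
- env.read_camera(name): name is "scene" or "top" or "wrist"; returns a dict with "frame" (384x512x3 uint8, red, green, blue), "vertical_fov" (degrees; the focal length in pixels is half the picture's height over the tangent of half this angle, whatever the lens; pixels are square), "cx", "cy" (the principal point, pixels), "world_from_camera" (4x4, takes a point from camera to world coordinates); the wrist camera has in their place "hand_eye" (4x4, takes a point from camera to tool coordinates, whose origin is the TCP and whose axes are the flange's). Camera axes: x right, y down, z forward; pixel columns grow to the right and rows downward; lengths in mm; the calibration is good to about 2 mm. A picture is of the moment at which its call begins: read the wrist's pose just before it. There is no depth.
- env.job_done(): hands the job in; it is judged then, once.
The state is a dict: "t": time; "joints": joint angles; "qvel": joint speeds; "tau": joint torques, N m; "eef_pos": TCP position; "tcp_rot": TCP orientation; "ft_force": force on the tool from outside, world axes, zero at the start; "moment": the same for the moment, N m; "opening": opening from 0.0 (shut) to 1.0 (fully open); "grip_force": force on a finger pad.
Only numpy, scipy, OpenCV 4.12 (cv2) and the standard library are available. Lean on these libraries where they do the work, as an engineer would, in place of code of your own. Each camera call takes 0.05 s, during which the arm holds its last target. There are 200 camera calls.

## Task

The housing under the dust cover with the round knob is next to get its lens. Lift that cover off by its knob and set it down flat, knob up, in the middle of the round cork mat; do not drop it. Leave the uncovered housing standing where it is, and leave the cover with the bar handle alone on its own housing.

Things in the scene. Friction and masses are not known exactly. Their poses are not given: they have to be found in the camera images.
- cover_knob (a point): Centre of the round black knob (grip 30 mm across, 22 mm tall, on a thin neck) amid the loose cover to lift: pale aluminium disc 140 mm across, about 0.16 kg, with a 10 mm skirt hung loosely (3 mm) round the housing's rim. The point is 13 mm below the knob's top, 24 mm above the disc, 37 mm above the skirt's lower edge: at z = 63 mm on the housing, 41 mm when flat on the mat. z up along the knob.
- housing: The grey fluted round open housing, 128 mm across, 36 mm high, loose, about 0.27 kg, that stands on the bench under the round-knob cover. Origin: centre of its underside, z up.
- mat_top (a point): Centre of the upper face of a round cork mat, 184 mm across and 4 mm thick, fixed to the bench; z up.
- bar_handle (a point): Middle of the bar handle of the other cover, to be left alone: the same pale aluminium disc on another such housing, but with a black bar handle (9 mm round bar, 70 mm long along this point's y axis, 23 mm above the disc) in place of the knob. z up.
There are look-alikes about, which are no part of the job. Leave any blue look-alike of the housing alone.

How it is judged:
By the outcome, as a careful person would: the job done as asked, in the order asked, and still so for the second after the job is handed in, with the robot touching nothing.
It also fails if it takes over 42 s, if anything falls off the work surface, if the arm or the gripper's body presses on something with over 40 N, if the wrist force passes 120 N, or if a joint passes its speed limit or range.

## Working session

There is one attempt and no reset: what is moved stays moved. The work goes in short steps, Python scripts to look and compute and a tool call to move; the robot and the scene stay as the last step left them, time stands still between calls to the robot, and variables do not carry over. Pictures are saved under pics/ and viewed, at most 10 in all, crops included, and the job is handed in when it is done.

Besides the shell and the picture viewer there is one more tool, called after "Request:" as name(argument=value, ...) on one line, values as JSON. arm_command: Moves the arm, as the interface text tells. Its arguments: {"type":"object","properties":{"targets":{"type":"array","items":{"type":"array","items":{"type":"number"}}}},"required":["targets"]}

```bash
mkdir -p pics; cat > h.py <<'E'
from cell import env
import numpy as np, cv2
def save(n,f):
    c=env.read_camera(n); cv2.imwrite(f'pics/{f}.png',c['frame'][:,:,::-1]); return c
def ray(c,u,v,z,T=None):
    T=np.array(c['world_from_camera']) if T is None else T
    f=192/np.tan(np.radians(c['vertical_fov'])/2)
    d=T[:3,:3]@np.array([(u-c['cx'])/f,(v-c['cy'])/f,1]); o=T[:3,3]
    return o+d*(z-o[2])/d[2]
E
python3 - <<'E'
from h import *
for n in ('scene','top'):
    c=save(n,n+'1'); print(n,c['vertical_fov'],c['cx'],c['cy'],np.round(c['world_from_camera'],3).tolist())
print(env.state())
E
```

```text
scene 48.46020334555968 255.01830540642553 203.93638644848892 [[-0.857, -0.276, 0.435, 194.547], [-0.515, 0.417, -0.749, 743.027], [0.025, -0.866, -0.5, 593.55], [0.0, 0.0, 0.0, 1.0]]
top 44.42626562202766 259.876178588898 192.52279531349132 [[0.029, -0.991, 0.129, 487.306], [-0.999, -0.026, 0.022, -26.31], [-0.019, -0.13, -0.991, 1224.458], [0.0, 0.0, 0.0, 1.0]]
{'t': 0.1, 'joints': array([-1.32460506e+00,  4.91485173e-01,  1.55937544e+00, -2.68880520e-05,
        1.09168733e+00, -1.05573765e-01]), 'qvel': array([ 0.00069025, -0.00224116, -0.00166467,  0.00072772, -0.00046281,
       -0.00042534]), 'tau': array([ 3.01991458e-03, -6.13623762e+01, -2.58606827e+01,  6.94253272e-02,
        4.69738967e-02, -7.41644953e-05]), 'eef_pos': array([ 215.32722703, -586.51682344,  214.13344663]), 'tcp_rot': array([-3.14064017e+00, -7.69498927e-05,  3.51777406e-01]), 'ft_force': array([ 0.04500413, -0.63576736, -0.22805955]), 'moment': array([-0.04733025,  0.01094025, -0.01027731]), 'grip_force': 0.0, 'opening': 1.00060765983655}
```

View pics/scene1.png

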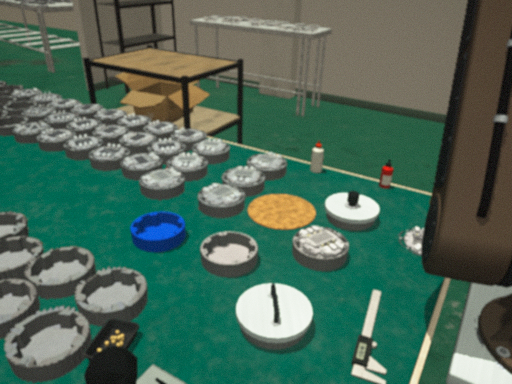

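View pics/top1.png

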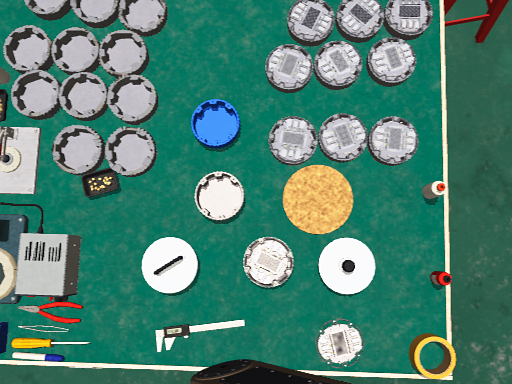

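The top picture shows the knob cover at about (347,266), the knob at (348,266), the mat at (318,199) and the bar cover at (170,265). I'll refine these with blobs.

```bash
python3 - <<'E'
from h import *
def blob(m,u,v):
    n,l,s,c=cv2.connectedComponentsWithStats(m.astype(np.uint8)); k=l[v,u]; 
    cs=cv2.findContours((l==k).astype(np.uint8),cv2.RETR_EXTERNAL,cv2.CHAIN_APPROX_NONE)[0]
    return s[k],np.round(cv2.fitEllipse(max(cs,key=len))[0],2),np.round(cv2.fitEllipse(max(cs,key=len))[1],1)
for n,K,D,M in(('top',(348,266),(360,285),(318,199)),('scene',(353,199),(340,213),(280,211))):
    c=env.read_camera(n); f=c['frame'].astype(int)
    for nm,m,p,z in(('knob',f.max(2)<70,K,72 if n=='top' else 65),('disc',f.min(2)>170,D,39),('mat',(f[:,:,0]-f[:,:,2]>50)&(f[:,:,0]>120),M,4)):
        s,e,a=blob(m,*p); print(n,nm,s,e,a,np.round(ray(c,*e,z),1))
E
```

```text
top knob [342 260  13  12 118] [348.08 265.63] [11.2 11.7] [ 465.  -218.7   72. ]
top disc [ 319  238   56   56 2373] [346.49 265.48] [55.  56.4] [ 464.6 -220.3   39. ]
top mat [ 283  165   70   69 3857] [317.43 199.01] [68.4 69.9] [ 633.1 -149.6    4. ]
scene knob [349 191  10  15 117] [352.84 197.5 ] [ 8.7 15.4] [ 461.4 -216.9   65. ]
scene disc [325 193  55  27 979] [351.52 206.39] [24.7 54.2] [ 461.  -216.1   39. ]
scene mat [ 248  194   68   36 1917] [281.2  211.19] [34.6 67.7] [ 629.  -146.3    4. ]
```

```bash
cat >> h.py <<'E'
from scipy.spatial.transform import Rotation as Ro
def pose():
    s=env.state(); return np.array(s['eef_pos']),Ro.from_euler('xyz',s['tcp_rot']).as_matrix()
def shift(t):
    p,R=pose(); return np.round(R.T@(np.array(t)-p),1)
E
python3 -c "
from h import *
print(shift([463,-218,160]))"
```

```text
[ 359.5 -260.7   54.5]
```

Request:
arm_command(targets=[[36, -26, 5, 0, 1], [72, -52, 10, 0, 1], [108, -78, 15, 0, 1], [144, -104, 20, 0, 1], [180, -130, 25, 0, 1]])

```text
t: 0.7
eef_pos: [340.2, -401.1, 189.5]
tcp_rot: [3.141, -0.0, 0.351]
ft_force: [1.6, -0.0, 0.8]
opening: 1.0
grip_force: 0.0
```

Request:
arm_command(targets=[[36, -26, 5, 0, 1], [72, -52, 10, 0, 1], [108, -78, 15, 0, 1], [144, -104, 20, 0, 1], [180, -130, 25, 0, 1]])

```text
t: 1.2
eef_pos: [464.5, -217.0, 164.5]
tcp_rot: [3.141, -0.0, 0.352]
ft_force: [0.7, -0.6, 0.6]
opening: 1.0
grip_force: 0.0
```

Request:
arm_command(targets=[[0, 0, 0, 0, 1], [0, 0, 0, 0, 1], [0, 0, 0, 0, 1]])

```text
t: 1.5
eef_pos: [463.4, -219.3, 164.7]
tcp_rot: [3.141, 0.0, 0.351]
ft_force: [-0.1, -0.7, -0.4]
opening: 1.001
grip_force: 0.0
```

```bash
python3 - <<'E'
from h import *
p,R=pose(); print(p,env.state()['tcp_rot'],env.state()['ft_force'],shift([463,-218,46]))
c=save('wrist','w1'); H=np.array(c['hand_eye']); print(c['vertical_fov'],c['cx'],c['cy'],H.round(3).tolist())
im=cv2.imread('pics/w1.png'); cv2.imwrite('pics/w1b.png',cv2.resize(im,(800,600)))
E
```

```text
[ 463.40542704 -219.32306746  164.6891842 ] [3.14139732e+00 8.80726647e-05 3.51192382e-01] [-0.09040578 -0.65524078 -0.36921701] [ 1.000e-01 -1.400e+00  1.187e+02]
65.35669833292592 259.09606304877644 193.2496420915613 [[-0.001, -0.965, -0.261, 73.818], [1.0, -0.0, -0.002, -1.094], [0.002, -0.261, 0.965, -169.058], [0.0, 0.0, 0.0, 1.0]]
```

View pics/w1.png

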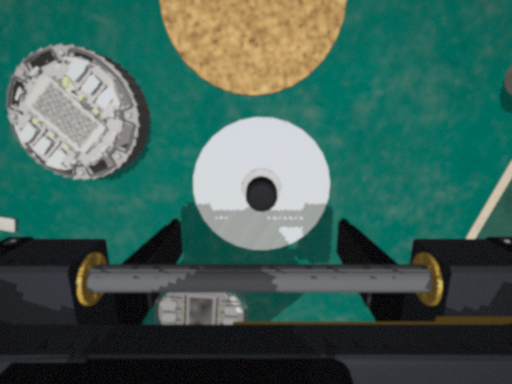

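The wrist picture shows the disc from (193–331, 116–250), centred near (262,183). The knob is near (261,194), and the mat's lower edge is near (254,95).

```bash
python3 - <<'E'
from h import *
p,R=pose(); c=env.read_camera('wrist'); T=np.eye(4);T[:3,:3]=R;T[:3,3]=p;T=T@np.array(c['hand_eye'])
f=c['frame'].astype(int)
m=(f.max(2)<60).astype(np.uint8); n,l,s,ce=cv2.connectedComponentsWithStats(m); k=l[194,261]; print(s[k],ce[k])
print('knob',ray(c,*ce[k],68,T).round(1))
for u,v in((261.7,116.5),(261.7,250),(193,183),(331,183)): print('disc',ray(c,u,v,39,T).round(1))
# mat edge circle fit
m=((f[:,:,0]-f[:,:,2]>50)&(f[:,:,0]>120)&(np.arange(384)[:,None]<100)).astype(np.uint8)
m=cv2.morphologyEx(m,cv2.MORPH_OPEN,np.ones((3,3)));cs=max(cv2.findContours(m,0,cv2.CHAIN_APPROX_NONE)[0],key=len)[:,0]
P=np.array([ray(c,u,v,4,T)[:2] for u,v in cs if v>2]); A=np.c_[2*P,np.ones(len(P))]; x=np.linalg.lstsq(A,(P**2).sum(1),rcond=None)[0]
print('mat',x[:2],np.sqrt(x[2]+x[0]**2+x[1]**2))
E
```

```text
[247 177  29  33 740] [260.78918919 193.31486486]
knob [ 465.  -218.9   68. ]
disc [ 529.3 -196.4   39. ]
disc [ 398.7 -244.4   39. ]
disc [ 444.3 -153.6   39. ]
disc [ 492.2 -284.6   39. ]
mat [ 631.94816249 -149.01104251] 90.28933166887424
```

Request:
arm_command(targets=[[1, 0, 20, 0, 1], [1, 0, 45, 0, 1], [1, 0, 70, 0, 1], [1, 0, 90, 0, 1], [1, 0, 100, 0, 1]])

```text
t: 2.1
eef_pos: [463.8, -219.0, 63.3]
tcp_rot: [-3.14, 0.001, 0.35]
ft_force: [-0.0, 0.4, -0.1]
opening: 0.998
grip_force: 0.0
```

Request:
arm_command(targets=[[0, 0, 6, 0, 1], [0, 0, 12, 0, 1], [0, 0, 18, 0, 1], [0, 0, 18, 0, 1], [0, 0, 18, 0, 1]])

```text
t: 2.6
eef_pos: [464.9, -218.3, 46.9]
tcp_rot: [3.141, -0.0, 0.352]
ft_force: [1.1, -0.0, -0.1]
opening: 1.0
grip_force: 0.0
```

Request:
arm_command(targets=[[0, 0, 0, 0, 0.6], [0, 0, 0, 0, 0.4], [0, 0, 0, 0, 0.35], [0, 0, 0, 0, 0.3], [0, 0, 0, 0, 0.25]])

```text
t: 3.1
eef_pos: [464.7, -218.3, 46.7]
tcp_rot: [3.141, -0.0, 0.352]
ft_force: [-0.4, 0.6, 0.4]
opening: 0.635
grip_force: 0.0
```

Request:
arm_command(targets=[[0, 0, 0, 0, 0.2], [0, 0, 0, 0, 0.1], [0, 0, 0, 0, 0], [0, 0, 0, 0, 0], [0, 0, 0, 0, 0]])

```text
t: 3.6
eef_pos: [464.7, -218.4, 46.6]
tcp_rot: [3.141, -0.0, 0.352]
ft_force: [0.2, -1.0, -0.3]
opening: 0.305
grip_force: 30.0
```

Request:
arm_command(targets=[[0, 0, 0, 0, 0], [0, 0, -4, 0, 0], [0, 0, -8, 0, 0], [0, 0, -13, 0, 0], [0, 0, -20, 0, 0]])

```text
t: 4.1
eef_pos: [464.6, -218.1, 67.1]
tcp_rot: [-3.141, 0.0, 0.352]
ft_force: [0.1, -0.2, -1.5]
opening: 0.309
grip_force: 30.0
```

Request:
arm_command(targets=[[0, 0, -10, 0, 0], [0, 0, -22, 0, 0], [0, 0, -36, 0, 0], [0, 0, -50, 0, 0], [0, 0, -50, 0, 0]])

```text
t: 4.6
eef_pos: [465.4, -218.7, 118.8]
tcp_rot: [3.139, -0.002, 0.352]
ft_force: [0.8, 0.1, -1.6]
opening: 0.309
grip_force: 30.0
```

```bash
python3 - <<'E'
from h import *
s=env.state(); print(s['eef_pos'],s['ft_force'],s['moment'],s['opening'],s['grip_force'])
save('wrist','w2'); save('scene','s2'); a,b=cv2.imread('pics/w2.png'),cv2.imread('pics/s2.png')
cv2.imwrite('pics/m2.png',np.hstack([cv2.resize(a,(400,300)),cv2.resize(b[100:340,180:500],(400,300))]))
E
```

```text
[ 465.4203396  -218.68170825  118.8429068 ] [ 0.75691088  0.05516747 -1.60671018] [-0.00899892 -0.05562552 -0.05340599] 0.30915203334063396 29.999716649763286
```

View pics/m2.png

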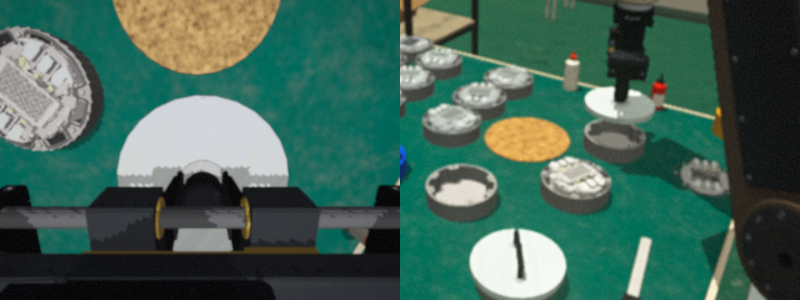

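The cover hangs level and weighs about 1.6 N. The housing stayed in place. Next I carry the cover to the mat.

Request:
arm_command(targets=[[8, 0, 0, 0, 0], [22, -1, 0, 0, 0], [42, -2, 0, 0, 0], [65, -3, 0, 0, 0], [88, -4, 0, 0, 0]])

```text
t: 5.2
eef_pos: [547.5, -183.2, 116.0]
tcp_rot: [-3.141, 0.0, 0.352]
ft_force: [-0.5, -0.1, -2.2]
opening: 0.31
grip_force: 30.0
```

Request:
arm_command(targets=[[23, -1, 0, 0, 0], [46, -2, 0, 0, 0], [68, -3, 0, 0, 0], [84, -4, 0, 0, 0], [93, -4, 0, 0, 0]])

```text
t: 5.7
eef_pos: [633.4, -146.9, 115.7]
tcp_rot: [-3.141, 0.0, 0.353]
ft_force: [0.8, -0.0, -1.1]
opening: 0.307
grip_force: 30.0
```

Request:
arm_command(targets=[[0, 0, 0, 0, 0], [0, 0, 0, 0, 0], [0, 0, 0, 0, 0]])

```text
t: 6.0
eef_pos: [631.3, -148.6, 116.5]
tcp_rot: [-3.141, 0.0, 0.351]
ft_force: [0.0, 0.4, -1.6]
opening: 0.31
grip_force: 30.0
```

```bash
python3 - <<'E'
from h import *
s=env.state(); print(s['eef_pos'],s['tcp_rot'],s['ft_force'],s['opening'],shift([632,-149,26]))
save('wrist','w3'); save('top','t3'); a,b=cv2.imread('pics/w3.png'),cv2.imread('pics/t3.png')
cv2.imwrite('pics/m3.png',np.hstack([cv2.resize(a,(400,300)),cv2.resize(b[120:300,220:460],(400,300))]))
E
```

```text
[ 631.28666496 -148.60313302  116.52703057] [-3.14136340e+00  4.95369495e-04  3.51374689e-01] [ 0.04481822  0.37845823 -1.57091279] 0.3096064633381189 [ 0.6  0.6 90.5]
```

View pics/m3.png

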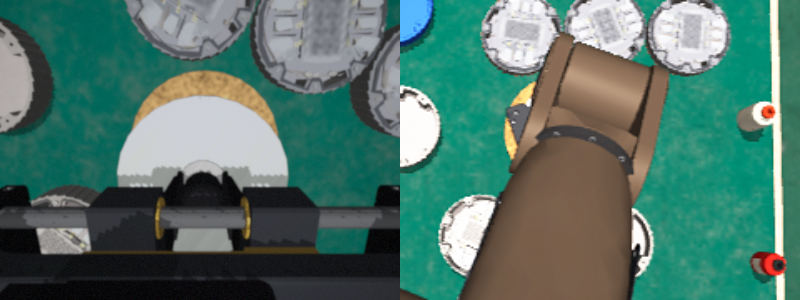

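The cover sits over the mat, nothing is in its way, and the wrist position matches. Now I lower it.

Request:
arm_command(targets=[[1, 0, 15, 0, 0], [1, 0, 35, 0, 0], [1, 0, 55, 0, 0], [1, 0, 72, 0, 0], [1, 0, 80, 0, 0]])

```text
t: 6.6
eef_pos: [631.8, -147.9, 34.2]
tcp_rot: [-3.14, 0.002, 0.352]
ft_force: [0.1, 0.0, -1.7]
opening: 0.308
grip_force: 30.0
```

Request:
arm_command(targets=[[0, 0, 3, 0, 0], [0, 0, 6, 0, 0], [0, 0, 8, 0, 0], [0, 0, 9, 0, 0], [0, 0, 9, 0, 0]])

```text
t: 7.1
eef_pos: [632.9, -148.1, 28.0]
tcp_rot: [3.141, -0.0, 0.352]
ft_force: [0.7, 0.2, -2.3]
opening: 0.307
grip_force: 30.0
```

Request:
arm_command(targets=[[0, 0, 1, 0, 0], [0, 0, 1, 0, 0], [0, 0, 2, 0, 0], [0, 0, 2, 0, 0]])

```text
t: 7.5
eef_pos: [632.8, -148.0, 25.6]
tcp_rot: [3.142, 0.0, 0.352]
ft_force: [0.3, 0.0, -1.1]
opening: 0.309
grip_force: 30.0
```

Request:
arm_command(targets=[[0, 0, 0.5, 0, 0], [0, 0, 0.5, 0, 0], [0, 0, 1, 0, 0], [0, 0, 1, 0, 0]])

```text
t: 7.9
eef_pos: [632.8, -148.0, 25.2]
tcp_rot: [3.141, -0.0, 0.352]
ft_force: [-1.3, 0.4, 5.4]
opening: 0.305
grip_force: 30.0
```

Request:
arm_command(targets=[[0, 0, 0, 0, 0.35], [0, 0, 0, 0, 0.4], [0, 0, 0, 0, 0.6], [0, 0, 0, 0, 0.8], [0, 0, 0, 0, 0.9]])

```text
t: 8.4
eef_pos: [632.8, -148.0, 24.6]
tcp_rot: [3.142, 0.0, 0.352]
ft_force: [-0.2, -0.3, 0.4]
opening: 0.592
grip_force: 0.0
```

Request:
arm_command(targets=[[0, 0, 0, 0, 0.9], [0, 0, 0, 0, 0.9], [0, 0, -5, 0, 0.9], [0, 0, -15, 0, 0.9], [0, 0, -30, 0, 0.9]])

```text
t: 8.9
eef_pos: [632.6, -148.0, 55.3]
tcp_rot: [-3.141, 0.001, 0.352]
ft_force: [0.1, 0.5, 0.4]
opening: 0.899
grip_force: 0.0
```

Request:
arm_command(targets=[[0, 0, -30, 0, 0.9], [0, 0, -60, 0, 0.9], [0, 0, -100, 0, 0.9], [0, 0, -140, 0, 0.9], [0, 0, -160, 0, 0.9]])

```text
t: 9.4
eef_pos: [633.5, -148.2, 220.0]
tcp_rot: [3.138, -0.004, 0.352]
ft_force: [0.9, -1.3, -0.1]
opening: 0.899
grip_force: 0.0
```

Request:
arm_command(targets=[[-40, 20, 0, 0, 0.9], [-80, 40, 0, 0, 0.9], [-120, 60, 0, 0, 0.9], [-160, 80, 0, 0, 0.9], [-200, 100, 0, 0, 0.9]])

```text
t: 9.9
eef_pos: [478.1, -311.8, 216.2]
tcp_rot: [3.14, -0.001, 0.352]
ft_force: [0.1, -0.2, 0.6]
opening: 0.902
grip_force: 0.0
```

Request:
arm_command(targets=[[-40, 20, 0, 0, 0.9], [-80, 40, 0, 0, 0.9], [-120, 60, 0, 0, 0.9], [-120, 60, 0, 0, 0.9], [-120, 60, 0, 0, 0.9]])

```text
t: 10.4
eef_pos: [386.9, -409.0, 215.8]
tcp_rot: [3.14, -0.0, 0.35]
ft_force: [-0.0, -0.1, 0.8]
opening: 0.896
grip_force: 0.0
```

```bash
python3 - <<'E'
from h import *
s=env.state(); print(s['t'],s['eef_pos'],s['ft_force'])
c=save('top','t4'); save('scene','s4'); a,b=cv2.imread('pics/t4.png'),cv2.imread('pics/s4.png')
cv2.imwrite('pics/m4.png',np.hstack([cv2.resize(a[120:300,220:460],(400,300)),cv2.resize(b[130:340,200:480],(400,300))]))
f=c['frame'].astype(int)
m=(f.min(2)>170).astype(np.uint8);n,l,st,ce=cv2.connectedComponentsWithStats(m);
for k in range(1,n):
    if st[k][4]>1500: print(st[k],ce[k],ray(c,*ce[k],17).round(1))
E
```

```text
10.4 [ 386.90804144 -409.04206071  215.76991953] [-0.02484444 -0.103829    0.75481721]
[   0  127   39   67 1994] [ 19.97191575 161.66549649] [709.9 635.8  17. ]
[ 194  171   50   49 1550] [220.00967742 196.91612903] [630.3 103.6  17. ]
[ 290  173   55   53 2167] [317.23765575 198.92431934] [ 631.8 -147.8   17. ]
[  15  233   52   62 2410] [ 40.8813278  265.93900415] [440.2 555.8  17. ]
[ 142  237   56   56 2324] [169.24096386 264.61746988] [453.2 226.2  17. ]
[ 321  241   51   50 1692] [344.99822695 265.8392435 ] [ 463.2 -220.1   17. ]
```

View pics/m4.png

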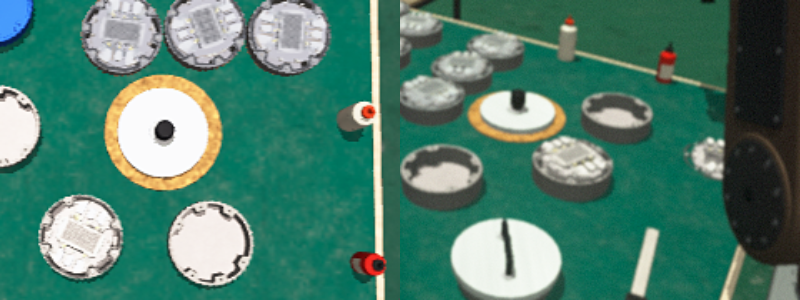

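The cover lies flat, knob up and central on the mat, about 2 mm off centre. The housing is uncovered and in place, and the bar-handle cover is untouched.

```bash
python3 -c "
from cell import env
print(env.job_done())"
```

```text
the job is handed in; nothing more can be done
None
```

Job handed in at about 10.5 s: the round-knob cover lies flat, knob up, within about 2 mm of the cork mat's centre; its housing was left standing in place, and the bar-handle cover was not touched.

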